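# Sweep the jar lids off the board into the tray

## Robot

A 6-joint arm with a two-finger parallel gripper is mounted at the origin on the work surface. World frame = base frame: x ahead of the robot, y to its left, z up, the work surface at z = 0. Lengths are in m, angles in degrees, forces in N, time in s.
With the tool pointing down it reaches from about 0.35 to 0.975 m from the base axis. Payload 4.9 kg.
Tool frame: the origin (TCP) lies at the very end of the fingers, on their centre line; the grasp point (between the pads) lies 19 mm behind it; z points along the fingers, y is the line along which they close (so a half turn about z gives the same grasp; the last joint's range is limited). The gripper opens to 85 mm and grips with 20 to 120 N. Pads are 22 mm wide; open, the fingers measure 114 mm over their backs; the gripper's body (76 mm by 85 mm) begins 54 mm behind the grasp point. The pads swing forward as they close: fully open they stand 13 mm farther back than shut.
Start: joints at [-79.584, 3.019, 92.412, -0, 84.569, -6.818], TCP at [0.185, -0.597, 0.231] pointing down, gripper open.
Joint ranges: [-172.51, 172.51], [-57.92, 126.97], [3.15, 148.05], [-58.71, 238.71], [5.1, 150.11], [-179.66, 179.66]. Speed limits (degrees/s): [147.25, 147.25, 180, 180, 180, 180].

## Interface

Orientations are given as a 3x3 rotation matrix whose columns are the frame's x, y, z axes.
In Python, from bench import manip, cams, ticket gives the robot as it stands. The module is installed in compiled form; this text tells all that it offers.
- The arm moves only by the shell command python3 -m crank 'ROWS'. ROWS is a JSON object of lists of equal length, an entry for each row: "xyz": the shift along the tool's x, y, z in mm, a list of three; "delta_rot": the turn, a rotation vector about the tool's x, y, z in rad, a list of three; "hand": the opening, from -1 (shut) to 1 (fully open). A call has 1 to 12 rows; each row shifts and turns the commanded pose from where the row before left it, along the tool's axes as they then stand; what a row does not reach is not made up. A row lasts 1/12 s, in which the tool goes at most 41.7 mm and 7.16 degrees, less where a joint would pass 70% of its speed; a pose out of reach is approached as far as the arm can. A call with a gripper value outside its range is refused whole. The fingers move at their own pace and stop on an object; the grip force is fixed at half the most. Time passes only in rows, so rows that do not move let the fingers close. It gives the time, the measured TCP pose, the force, the opening and the grip force at its end, in the units of the state.
- manip.read_state(): the state, without advancing time (a new reading comes with each control period).
- cams.camera(name): name is "scene" or "side" or "wrist"; returns the picture (480x640x3 uint8, red, green, blue); there is no depth.
- cams.get_calibration(name): a dict with "fx", "fy", "cx", "cy" (pixels), "k1" (the pictures are not rectified: a ray, as slopes to the right and down, at radius r is drawn at 1 + k1 r^2 times it, then the intrinsics apply), "R" (3x3) and "t" (3): a world point X has camera coordinates R X + t. Camera axes: x right, y down, z forward; pixel columns grow to the right and rows downward; lengths in m; the calibration is good to about 2 mm. A picture is of the moment at which its call begins: read the wrist's pose just before it. get_calibration takes no time and is no camera call; for the wrist camera it gives the pose at the moment of the call.
- ticket.hand_in(): hands the job in; it is judged then, once.
The state is a dict: "clock": time; "joint_pos": joint angles; "joint_vel": joint speeds; "effort": joint torques, N m; "position": TCP position; "ee_rot": TCP orientation; "wrist_force": force on the tool from outside, world axes, zero at the start; "moment": the same for the moment, N m; "grip_width": finger opening in m; "finger_force": force on a finger pad.
Only numpy, scipy, OpenCV 4.12 (cv2) and the standard library are available. Lean on these libraries where they do the work, as an engineer would, in place of code of your own. Each camera call takes 0.05 s, during which the arm holds its last target. There are 200 camera calls.

## Task

Clear the chopping board: with the fingers closed, gently push the three loose steel jar lids along the board and off its side edge so that they drop into the open steel tray standing against it. Sweep them only, do not pinch or lift them, and leave the small glass jar standing where it is on the board and the other things where they are.

Things in the scene. Friction and masses are not known exactly. Their poses are not given: they have to be found in the camera images.
- board: Thick wooden chopping board, fixed to the worktop: 220 mm along its x, 300 mm along its y, flat top 45 mm above the worktop, no rim. It stands at a slightly different place and yaw (up to about 7 degrees) each time. Origin: centre of its underside, on the worktop; z up.
- tray: Open-topped shallow steel tray, fixed: 200 mm along its x, 110 mm along its y, 38 mm high (its rim is 7 mm below the board's top), walls and floor 3 mm thick. It stands along one of the board's two 220 mm edges (board +y side or -y side, it changes), its axes parallel to the board's, a gap of 4 mm between them. Origin: centre of its underside.
- slab: Flat white marble serving slab, fixed, 200 x 110 x 18 mm, lying along the board's other 220 mm edge, away from the tray, with the same 4 mm gap. Nothing belongs on it. Origin: centre of its underside.
- lid1: A round steel screw lid of a small jar, 38 mm across and 14 mm high, about 12 g (varies), lying flat with its closed top up, loose on the chopping board; slides easily, and tips over the board's edge once its middle is past it. Origin: centre of its underside.
- lid2: A round steel screw lid of a small jar, 38 mm across and 14 mm high, about 12 g (varies), lying flat with its closed top up, loose on the chopping board; slides easily, and tips over the board's edge once its middle is past it. Origin: centre of its underside.
- lid3: A round steel screw lid of a small jar, 38 mm across and 14 mm high, about 12 g (varies), lying flat with its closed top up, loose on the chopping board; slides easily, and tips over the board's edge once its middle is past it. Origin: centre of its underside.
- jar: Glass spice jar, black cap, 40 mm across, 60 mm tall, 120 g, loose, upright on the board among the lids; it stays. Origin: centre of its underside. The lids and the jar lie in four lanes, in any order, at about -84, -28, 28 and 84 mm along the board's x, each within 70 mm of the middle along its y: a lid pushed straight along the board's y passes the others.
- mug: White mug, 80 mm across without its handle, 90 mm tall, standing on the worktop beyond the board; leave it. Origin: centre of its underside.
- mill: Dark wooden pepper mill, 56 mm across and 155 mm tall, standing on the worktop to the robot's right of the board; leave it. Origin: centre of its underside.

How it is judged:
By the outcome, as a careful person would: the job done as asked, in the order asked, and still so for the second after the job is handed in, with the robot touching nothing.
It also fails if it takes over 48 s, if anything falls off the work surface, if the arm or the gripper's body presses on something with over 40 N, if the wrist force passes 120 N, or if a joint passes its speed limit or range.

## Working session

There is one attempt and no reset: what is moved stays moved. The work goes in short steps, Python scripts to look and compute and a shell command to move; the robot and the scene stay as the last step left them, time stands still between calls to the robot, and variables do not carry over. Pictures are saved under pics/ and viewed, at most 10 in all, crops included, and the job is handed in when it is done.

```bash
mkdir -p pics
python3 - <<'E'
from bench import manip, cams
import cv2
s=manip.read_state();print(s['clock'],s['position'],s['ee_rot'],s['grip_width'])
for n in('scene','side'):
    cv2.imwrite(f'pics/{n}0.png',cams.camera(n)[:,:,::-1]);c=cams.get_calibration(n);print(n,c)
E
```

```text
0.0 [ 0.18504655 -0.5963177   0.23004254] [[ 9.55110126e-01  2.96250743e-01 -3.79681415e-04]
 [ 2.96250886e-01 -9.55107960e-01  2.04896687e-03]
 [ 2.44371217e-04 -2.06946996e-03 -9.99997829e-01]] 0.08557127625187716
scene {'fx': 618.2702694269522, 'fy': 618.2702694269522, 'cx': 319.2938624588145, 'cy': 227.82957612826868, 'k1': -0.030450035085286483, 'R': array([[ 0.81292225,  0.58215411, -0.01593768],
       [ 0.45782311, -0.65574137, -0.60033429],
       [-0.35993807,  0.48072846, -0.79959035]]), 't': array([-0.44772291, -0.32864296,  1.60327138])}
side {'fx': 481.81223372798365, 'fy': 481.81223372798365, 'cx': 329.25536337369715, 'cy': 236.7245787690945, 'k1': 0.04136353874160765, 'R': array([[-0.73210722, -0.68093834, -0.01849319],
       [-0.31741671,  0.36503819, -0.87521069],
       [ 0.60271523, -0.63487802, -0.4833883 ]]), 't': array([0.38228487, 0.28791109, 0.43380618])}
```

View pics/scene0.png

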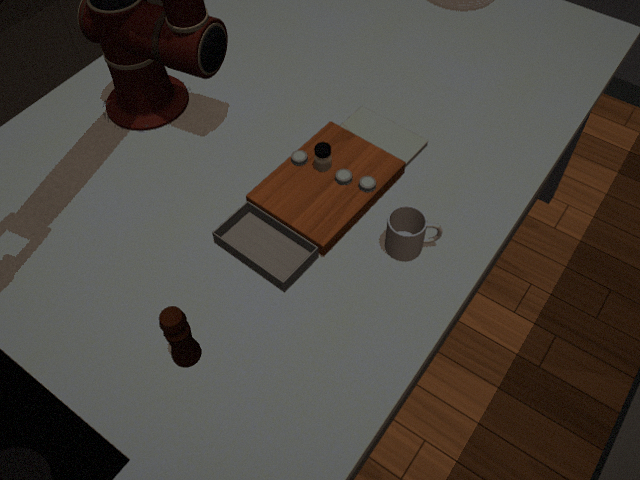

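View pics/side0.png

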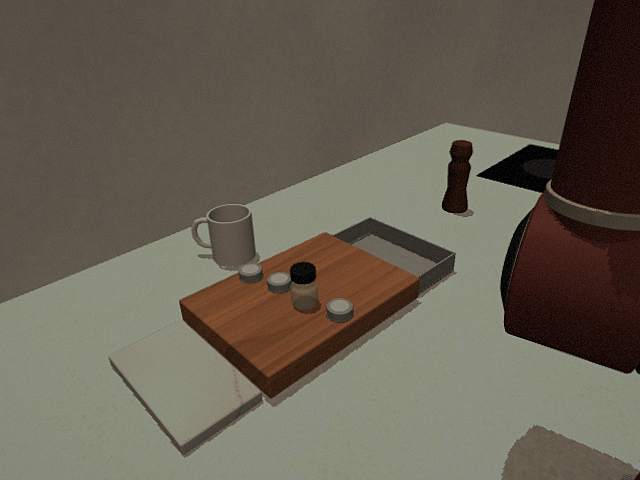

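Scene view: the board's top corners are near (331,123), (405,165), (320,246) and (248,193). Lids are at (300,157), (344,176) and (368,183), with the jar cap at (323,150). The tray lies on the image's lower-left side, which is world -y. Side view agrees: lids at (250,269), (279,279) and (340,306), jar cap at (303,270).

```bash
cat > h.py <<'E'
import numpy as np, cv2
from scipy.optimize import least_squares
def ray(c,p,z):
    K=np.array([[c['fx'],0,c['cx']],[0,c['fy'],c['cy']],[0,0,1]]);d=np.array([c['k1'],0,0,0.])
    u=cv2.undistortPoints(np.array(p,float).reshape(-1,1,2),K,d).reshape(-1,2)
    D=np.c_[u,np.ones(len(u))]@c['R'];o=-c['R'].T@c['t']
    return o+D*((z-o[2])/D[:,2])[:,None]
E
python3 - <<'E'
from h import *
from bench import cams
np.set_printoptions(precision=4,suppress=True)
C={n:cams.get_calibration(n) for n in('scene','side')}
corn={'scene':[(331,123),(405,165),(320,247),(248,194)],'side':[(267,381),(181,302),(328,234),(419,278)]}
lid={'scene':[(300,156),(344,175),(368,182)],'side':[(340,305),(279,279),(250,269)]}
# refine lid tops: bright blob centroid around guess
P={}
for n in C:
    im=cv2.imread(f'pics/{n}0.png'); P[n]=ray(C[n],corn[n],.045)[:,:2]; print(n,P[n].tolist())
    hsv=cv2.cvtColor(im,cv2.COLOR_BGR2HSV); m=((hsv[:,:,1]<70)&(hsv[:,:,2]>60)).astype(np.uint8)
    N,L,S,ce=cv2.connectedComponentsWithStats(m)
    for x,y in lid[n]:
        k=L[y,x]; print(n,S[k],ce[k], ray(C[n],[(x,y)],.059)[0,:2], ray(C[n],[ce[k]],.055)[0,:2])
b=np.array([[-.11,.15],[.11,.15],[.11,-.15],[-.11,-.15]])
def f(q,ns=('scene','side')):
    c,s=np.cos(q[2]),np.sin(q[2]);W=b@np.array([[c,s],[-s,c]])+q[:2]
    return np.concatenate([(W-P[n]).ravel() for n in ns])
for ns in(('scene',),('side',),('scene','side')):
    r=least_squares(f,[.55,-.1,0],args=(ns,));print(ns,r.x,np.degrees(r.x[2]),r.fun)
q=r.x;R=np.array([[np.cos(q[2]),-np.sin(q[2])],[np.sin(q[2]),np.cos(q[2])]])
for n in C: print(n,'lids in board mm',(ray(C[n],lid[n],.059)[:,:2]-q[:2])@R*1e3)
print('jar',[(ray(C[n],[p],.105)[:,:2]-q[:2])@R*1e3 for n,p in(('scene',(323,149)),('side',(303,268)))])
E
python3 - <<'E'
import cv2
a=cv2.imread('pics/scene0.png')[110:260,230:420];cv2.imwrite('pics/c1.png',cv2.resize(a,None,fx=4,fy=4))
E
```

```text
scene [[0.46692776886560405, 0.16644472288565126], [0.6820902660608285, 0.15005665805291468], [0.6563768512508306, -0.1437797048729016], [0.44518303196311304, -0.11886374717869574]]
scene [     0      0    640    480 193164] [281.4223 223.6193] [0.4791 0.0268] [ 0.5602 -0.1471]
scene [336 169  16  12 157] [343.4076 174.6879] [0.593  0.0361] [0.5894 0.0391]
scene [359 176  17  13 160] [367.2375 181.6813] [0.6473 0.049 ] [0.6437 0.0519]
side [[0.45377229665527624, 0.18021988288783986], [0.6675509608211894, 0.16240855028324208], [0.6469526583519805, -0.1319916001961715], [0.44133100854273477, -0.12032143826603292]]
side [327 298  26  21 356] [339.3792 306.3764] [0.4749 0.0272] [0.477  0.0262]
side [267 272  24  15 268] [278.694  278.7799] [0.5878 0.0402] [0.5933 0.0363]
side [     0      0    640    480 245091] [280.4278 238.2009] [0.6434 0.0515] [ 0.6874 -0.052 ]
('scene',) [ 0.5626  0.0135 -0.087 ] -4.982451666487094 [-0.0008  0.006   0.0032  0.0033  0.0028 -0.0017 -0.0052 -0.0076]
('side',) [ 0.5524  0.0226 -0.0605] -3.4658427969794525 [-0.0021 -0.0013  0.0037  0.0032  0.0062 -0.0018 -0.0078 -0.0002]
('scene', 'side') [ 0.5575  0.018  -0.0737] -4.220368774698333 [-0.0081  0.0093 -0.0038  0.0095 -0.0002  0.0041 -0.0084 -0.0046  0.0051
 -0.0045  0.0107 -0.0029  0.0092 -0.0077 -0.0045 -0.0032]
scene lids in board mm [[-78.886    3.0031]
 [ 34.0122  20.6002]
 [ 87.289   37.5513]]
side lids in board mm [[-83.0968   3.0545]
 [ 28.5767  24.3263]
 [ 83.1478  39.7333]]
jar [array([[-23.5238,  18.4438]]), array([[-29.8831,  23.163 ]])]
```

View pics/c1.png

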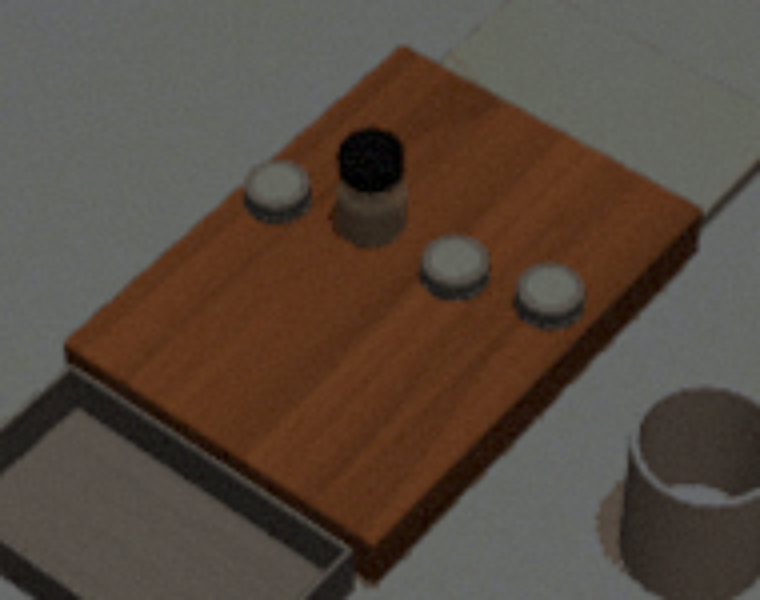

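The crop shows the scene board corners more precisely, at (330.6,121.5), (405,163), (323,246) and (246.3,196.6). Lid tops are at (299,155.5), (344,174.4) and (367.6,181.6).

```bash
python3 - <<'E'
import cv2
a=cv2.imread('pics/side0.png')[220:395,170:430];cv2.imwrite('pics/c2.png',cv2.resize(a,None,fx=3,fy=3))
E
cat > fit.py <<'E'
from h import *
from bench import cams
np.set_printoptions(precision=4,suppress=True)
def run(corn,lid,jar):
    C={n:cams.get_calibration(n) for n in corn}
    P={n:ray(C[n],corn[n],.045)[:,:2] for n in C}
    b=np.array([[-.11,.15],[.11,.15],[.11,-.15],[-.11,-.15]])
    def f(q,ns):
        c,s=np.cos(q[2]),np.sin(q[2]);W=b@np.array([[c,s],[-s,c]])+q[:2]
        return np.concatenate([(W-P[n]).ravel() for n in ns])
    for ns in [(n,) for n in C]+[tuple(C)]:
        r=least_squares(f,[.55,0,0],args=(ns,));print(ns,r.x,np.degrees(r.x[2]),r.fun*1e3)
    q=r.x;R=np.array([[np.cos(q[2]),-np.sin(q[2])],[np.sin(q[2]),np.cos(q[2])]])
    for n in C:
        w=ray(C[n],lid[n],.059)[:,:2];print(n,w.tolist(),'board mm',((w-q[:2])@R*1e3).tolist())
        print('jar',(ray(C[n],[jar[n]],.105)[:,:2]-q[:2])@R*1e3)
E
```

```text
(no output)
```

View pics/c2.png

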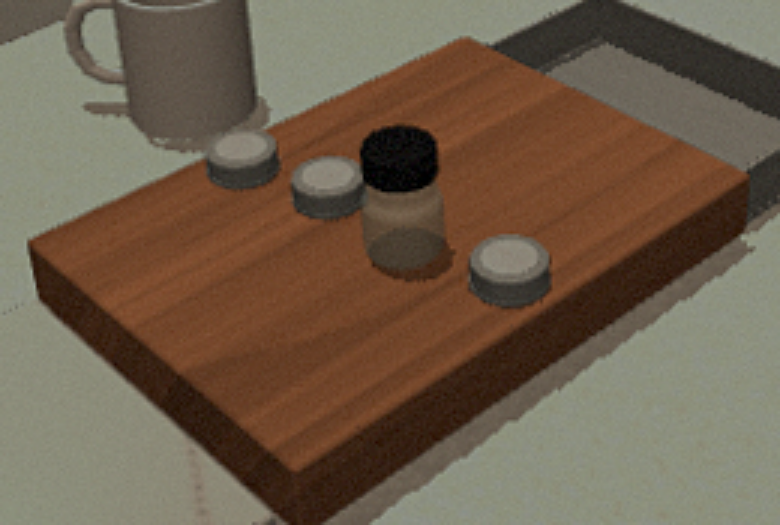

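Side view corners are at (268.7,376.5), (179.8,300.2), (324.8,232.2) and (419.2,279.2). Lids are at (339.8,305.5), (279.2,278.5) and (250.5,269.5), with the jar cap at (303.2,268.5).

Run:
```python
from fit import *
run({'scene':[(330.6,121.5),(405,163),(323,246.),(246.3,196.6)],'side':[(268.7,376.5),(179.8,300.2),(324.8,232.2),(419.2,279.2)]},
{'scene':[(299.0,155.5),(344,174.4),(367.6,181.6)],'side':[(339.8,305.5),(279.2,278.5),(250.5,269.5)]},
{'scene':(323,149.8),'side':(303.2,268.5)})
```

```text
('scene',) [ 0.5622  0.0151 -0.0603] -3.4551670228243823 [-1.7072  1.3573  2.1288  2.8993  3.0424 -2.987  -3.464  -1.2696]
('side',) [ 0.5565  0.0211 -0.062 ] -3.5505966923556125 [-1.7545  3.4521  2.7683  2.8568  0.8047 -2.2297 -1.8185 -4.0792]
('scene', 'side') [ 0.5594  0.0181 -0.0611] -3.5028353527835487 [-4.4477  4.4251 -0.6229  5.7843  0.0416 -0.0868 -6.4537  1.8132  0.9857
  0.3844  5.5198 -0.028   3.8058 -5.1299  1.1713 -7.1623]
scene [[0.47628468138009283, 0.026776463570590936], [0.5919657748192004, 0.037523242307349935], [0.6459964390849541, 0.04952016482578925]] board mm [[-83.4496549350675, 3.565761662272422], [31.35871435325091, 21.360338753102845], [84.5554500696519, 36.636010261465785]]
jar [[-23.6072  16.6542]]
side [[0.47432086734444145, 0.02822344975216562], [0.5886028370993355, 0.03906393114395307], [0.6416285213815798, 0.05193125296271234]] board mm [[-85.49820799182712, 4.890059570573344], [27.90792644995561, 22.6926806932199], [80.04838011195217, 38.77572320105896]]
jar [[-32.5985  23.9764]]
```

```bash
python3 -m crank '{"xyz":[[0,0,0],[0,0,0],[0,0,0],[0,0,0]],"delta_rot":[[0,0,-0.12],[0,0,-0.12],[0,0,-0.12],[0,0,-0.12]],"hand":[-1,-1,-1,-1]}'
```

```text
clock: 0.43
position: [0.1851, -0.5966, 0.2305]
ee_rot: [[0.706, 0.708, -0.0], [0.708, -0.706, 0.001], [0.001, -0.001, -1.0]]
wrist_force: [0.2, 0.1, 0.1]
grip_width: 0.0386
finger_force: 0.0
```

```bash
python3 -m crank '{"xyz":[[0,0,0],[0,0,0],[0,0,0],[0,0,0],[0,0,0],[0,0,0],[0,0,0]],"delta_rot":[[0,0,-0.12],[0,0,-0.12],[0,0,-0.12],[0,0,-0.12],[0,0,-0.12],[0,0,-0.12],[0,0,-0.004]],"hand":[-1,-1,-1,-1,-1,-1,-1]}'
python3 -m crank '{"xyz":[[38,14,0],[38,14,0],[38,14,0],[38,14,0],[38,14,0],[38,14,0],[38,14,0],[38,14,0],[38,14,0]],"delta_rot":[[0,0,0],[0,0,0],[0,0,0],[0,0,0],[0,0,0],[0,0,0],[0,0,0],[0,0,0],[0,0,0]],"hand":[-1,-1,-1,-1,-1,-1,-1,-1,-1]}'
python3 -m crank '{"xyz":[[38,14,0],[38,14,0],[38,14,0],[38,14,0],[38,14,0],[38,14,0],[38,14,0],[38,14,0],[38,14,0],[0,0,0],[0,0,0]],"delta_rot":[[0,0,0],[0,0,0],[0,0,0],[0,0,0],[0,0,0],[0,0,0],[0,0,0],[0,0,0],[0,0,0],[0,0,0],[0,0,0]],"hand":[-1,-1,-1,-1,-1,-1,-1,-1,-1,-1,-1]}'
```

```text
clock: 1.02
position: [0.1851, -0.5966, 0.2306]
ee_rot: [[0.064, 0.998, -0.0], [0.998, -0.064, 0.001], [0.001, -0.0, -1.0]]
wrist_force: [-0.3, -1.1, -0.5]
grip_width: 0.0001
finger_force: 0.0
clock: 1.77
position: [0.3336, -0.2621, 0.2311]
ee_rot: [[0.07, 0.998, 0.0], [0.998, -0.07, -0.0], [-0.0, 0.0, -1.0]]
wrist_force: [1.6, 0.4, 0.4]
grip_width: -0.0001
finger_force: 0.0
clock: 2.68
position: [0.4817, 0.0708, 0.2308]
ee_rot: [[0.064, 0.998, -0.001], [0.998, -0.064, -0.0], [-0.0, -0.001, -1.0]]
wrist_force: [0.7, -0.9, 0.6]
grip_width: -0.0002
finger_force: 0.0
```

```bash
python3 -m crank '{"xyz":[[2,-4,30],[0,0,36],[0,0,36],[0,0,20],[0,0,8],[0,0,0]],"delta_rot":[[0,0,0],[0,0,0],[0,0,0],[0,0,0],[0,0,0],[0,0,0]],"hand":[-1,-1,-1,-1,-1,-1]}'
python3 -m crank '{"xyz":[[0,0,20],[0,0,15],[0,0,10],[0,0,5],[0,0,0],[0,0,0]],"delta_rot":[[0,0,0],[0,0,0],[0,0,0],[0,0,0],[0,0,0],[0,0,0]],"hand":[-1,-1,-1,-1,-1,-1]}'
python3 - <<'E'
from bench import cams
import cv2
a=cams.camera('side')[200:400,165:465,::-1];cv2.imwrite('pics/s1.png',cv2.resize(a,None,fx=2.6,fy=2.6))
E
```

```text
clock: 3.18
position: [0.4758, 0.0702, 0.0989]
ee_rot: [[0.069, 0.998, -0.005], [0.998, -0.069, -0.0], [-0.001, -0.005, -1.0]]
wrist_force: [-0.5, -0.1, -0.1]
grip_width: -0.0001
finger_force: 0.0
clock: 3.68
position: [0.4787, 0.071, 0.0524]
ee_rot: [[0.066, 0.998, 0.002], [0.998, -0.066, -0.0], [0.0, 0.002, -1.0]]
wrist_force: [-0.3, -0.3, 0.3]
grip_width: -0.0002
finger_force: 0.0
```

View pics/s1.png

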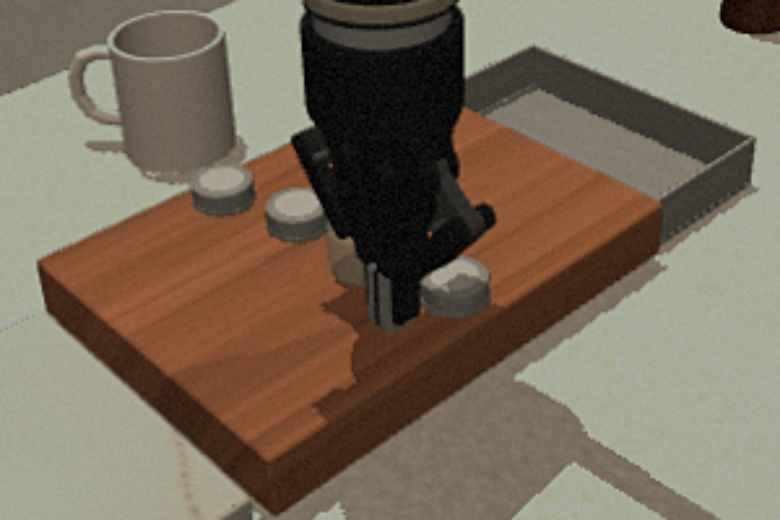

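The gripper sits just behind lane 1's lid. The finger linkages stick out sideways, with tips at crop pixels (490,215) and (297,138), so they could hit the jar in the next lane. I'll compute that clearance.

Run:
```python
from h import *
from bench import cams,manip
c=cams.get_calibration('side');s=manip.read_state();p=s['position'];R=np.array(s['ee_rot'])
for u in[(490,215),(297,138),(390,325),(372,325)]:
    px=(165+u[0]/2.6,200+u[1]/2.6)
    a=ray(c,[px],0.)[0];o=-c['R'].T@c['t'];d=a-o
    t=R[:,0]@(p-o)/(R[:,0]@d);print(u,R.T@(o+t*d-p)*1e3)
```

```text
(490, 215) [-3.50366708e-14 -6.93029487e+01 -9.85397032e+01]
(297, 138) [-2.53533902e-14  7.21344571e+01 -7.85094901e+01]
(390, 325) [4.30748017e-15 2.56482021e+00 5.93275567e+00]
(372, 325) [-4.64593336e-14  1.73974213e+01  1.46145874e+01]
```

```bash
python3 -m crank '{"xyz":[[0,0,-30],[0,0,-35],[0,0,0],[0,0,0],[0,0,0],[0,0,0],[0,0,0],[0,0,0],[0,0,0],[0,0,0]],"delta_rot":[[0,0,0],[0,0,0],[0,0,-0.12],[0,0,-0.12],[0,0,-0.12],[0,0,-0.12],[0,0,-0.12],[0,0,-0.12],[0,0,-0.12],[0,0,-0.12]],"hand":[-1,-1,-1,-1,-1,-1,-1,-1,-1,-1]}'
python3 -m crank '{"xyz":[[0,0,0],[0,0,0],[0,0,0],[0,0,0],[0,0,0],[0,0,0],[0,0,30],[0,0,22],[0,0,10],[0,0,5],[0,0,0],[0,0,0]],"delta_rot":[[0,0,-0.12],[0,0,-0.12],[0,0,-0.12],[0,0,-0.12],[0,0,-0.12],[0,0,-0.01],[0,0,0],[0,0,0],[0,0,0],[0,0,0],[0,0,0],[0,0,0]],"hand":[-1,-1,-1,-1,-1,-1,-1,-1,-1,-1,-1,-1]}'
```

```text
clock: 4.57
position: [0.4787, 0.0712, 0.1178]
ee_rot: [[-0.783, 0.622, 0.002], [0.622, 0.783, -0.0], [-0.002, 0.001, -1.0]]
wrist_force: [-0.7, -0.4, 0.8]
grip_width: -0.0
finger_force: 0.0
clock: 5.57
position: [0.4787, 0.0712, 0.0504]
ee_rot: [[-0.998, 0.067, 0.002], [0.067, 0.998, 0.0], [-0.002, 0.0, -1.0]]
wrist_force: [0.1, -0.2, 0.0]
grip_width: 0.0005
finger_force: 0.0
```

```bash
for i in 1; do python3 -m crank '{"xyz":[[0,-2,0],[0,-4,0],[0,-5,0],[0,-5,0],[0,-5,0],[0,-5,0],[0,-5,0],[0,-5,0],[0,-5,0],[0,-5,0],[0,-5,0],[0,-5,0]],"delta_rot":[[0,0,0],[0,0,0],[0,0,0],[0,0,0],[0,0,0],[0,0,0],[0,0,0],[0,0,0],[0,0,0],[0,0,0],[0,0,0],[0,0,0]],"hand":[-1,-1,-1,-1,-1,-1,-1,-1,-1,-1,-1,-1]}'; done
python3 - <<'E'
from bench import cams
import cv2
a=cams.camera('side')[200:400,165:465,::-1];cv2.imwrite('pics/s2.png',cv2.resize(a,None,fx=2.6,fy=2.6))
E
```

```text
clock: 6.57
position: [0.4746, 0.0151, 0.0498]
ee_rot: [[-0.998, 0.067, 0.001], [0.067, 0.998, 0.0], [-0.001, 0.001, -1.0]]
wrist_force: [0.3, 3.3, 5.0]
grip_width: -0.0
finger_force: 2.5
```

View pics/s2.png

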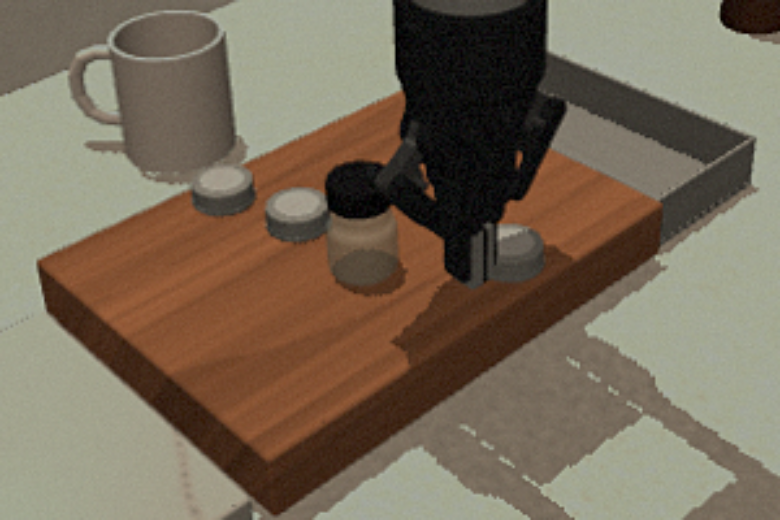

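The lid is moving straight ahead of the fingers at about (517,250), and the jar hasn't moved. The 5 N vertical force suggests slight rubbing, so I'll raise 3 mm and continue.

```bash
python3 -m crank '{"xyz":[[0,0,-3],[0,-4,0],[0,-5,0],[0,-5,0],[0,-5,0]],"delta_rot":[[0,0,0],[0,0,0],[0,0,0],[0,0,0],[0,0,0]],"hand":[-1,-1,-1,-1,-1]}'
```

```text
clock: 7.03
position: [0.4725, -0.0042, 0.052]
ee_rot: [[-0.998, 0.067, -0.001], [0.067, 0.998, -0.0], [0.001, -0.0, -1.0]]
wrist_force: [0.1, 0.4, 0.4]
grip_width: 0.0001
finger_force: 0.3
```

```bash
python3 -m crank '{"xyz":[[0,-5,0],[0,-5,0],[0,-5,0],[0,-5,0],[0,-5,0],[0,-5,0],[0,-5,0],[0,-5,0],[0,-5,0],[0,-5,0],[0,-5,0],[0,-5,0]],"delta_rot":[[0,0,0],[0,0,0],[0,0,0],[0,0,0],[0,0,0],[0,0,0],[0,0,0],[0,0,0],[0,0,0],[0,0,0],[0,0,0],[0,0,0]],"hand":[-1,-1,-1,-1,-1,-1,-1,-1,-1,-1,-1,-1]}'
python3 -m crank '{"xyz":[[0,-5,0],[0,-5,0],[0,-5,0],[0,-5,0],[0,-5,0],[0,-5,0],[0,-5,0],[0,-5,0],[0,-5,0],[0,-5,0],[0,-5,0],[0,-5,0]],"delta_rot":[[0,0,0],[0,0,0],[0,0,0],[0,0,0],[0,0,0],[0,0,0],[0,0,0],[0,0,0],[0,0,0],[0,0,0],[0,0,0],[0,0,0]],"hand":[-1,-1,-1,-1,-1,-1,-1,-1,-1,-1,-1,-1]}'
python3 -m crank '{"xyz":[[0,-4,0],[0,-3,0],[0,0,0],[0,0,0]],"delta_rot":[[0,0,0],[0,0,0],[0,0,0],[0,0,0]],"hand":[-1,-1,-1,-1]}'
python3 - <<'E'
from bench import cams
import cv2
a=cams.camera('side')[200:400,165:465,::-1];cv2.imwrite('pics/s3.png',cv2.resize(a,None,fx=2.6,fy=2.6))
E
```

```text
clock: 8.03
position: [0.4688, -0.064, 0.0523]
ee_rot: [[-0.998, 0.067, -0.0], [0.067, 0.998, -0.0], [0.0, -0.0, -1.0]]
wrist_force: [0.1, -0.5, 0.1]
grip_width: 0.0003
finger_force: 0.0
clock: 9.03
position: [0.4647, -0.1238, 0.0522]
ee_rot: [[-0.998, 0.067, -0.0], [0.067, 0.998, 0.0], [0.0, -0.0, -1.0]]
wrist_force: [-0.8, 0.2, -0.2]
grip_width: -0.0
finger_force: 0.0
clock: 9.37
position: [0.4644, -0.1304, 0.0523]
ee_rot: [[-0.998, 0.067, -0.0], [0.067, 0.998, 0.0], [0.0, 0.0, -1.0]]
wrist_force: [0.1, -1.2, 0.7]
grip_width: 0.0
finger_force: 0.0
```

View pics/s3.png

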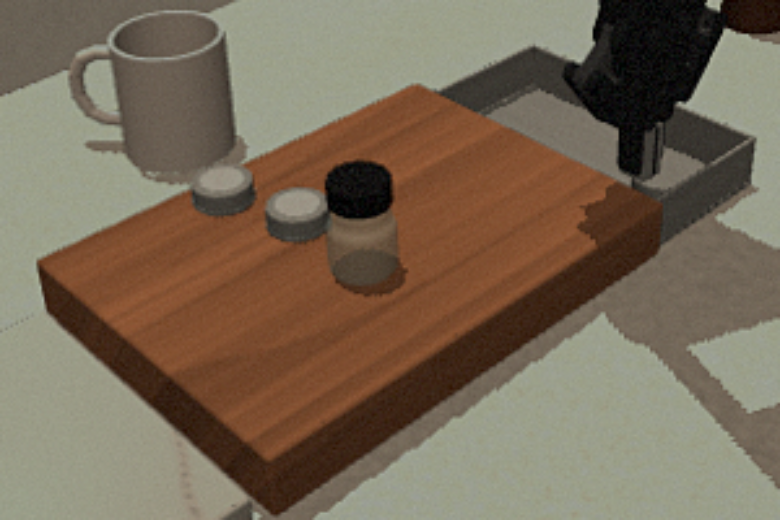

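Lane 1's lid has left the board and the fingers are over the tray. Next is the lane +28 lid.

```bash
python3 -m crank '{"xyz":[[0,0,-30],[0,0,-35],[0,0,-25],[-16,32,0],[-16,32,0],[-16,32,0],[-16,32,0],[-16,32,0],[-16,32,0],[-16,32,0],[-2,-2,0],[0,0,0]],"delta_rot":[[0,0,0],[0,0,0],[0,0,0],[0,0,-0.006],[0,0,0],[0,0,0],[0,0,0],[0,0,0],[0,0,0],[0,0,0],[0,0,0],[0,0,0]],"hand":[-1,-1,-1,-1,-1,-1,-1,-1,-1,-1,-1,-1]}'
python3 - <<'E'
from bench import cams,manip
import numpy as np
s=manip.read_state();print(s['position'],s['ee_rot'][:,1]);d=s['position'][:2]-[.5594,.0181]
print('board',d@np.array([[.9981,.0611],[-.0611,.9981]])*1e3)
E
```

```text
clock: 10.42
position: [0.5923, 0.0859, 0.1421]
ee_rot: [[-0.998, 0.058, -0.0], [0.058, 0.998, -0.0], [0.0, -0.0, -1.0]]
wrist_force: [-0.2, 0.2, -0.1]
grip_width: -0.0001
finger_force: 0.0
[0.59232965 0.08586866 0.14207465] [ 5.75842087e-02  9.98340613e-01 -2.82070821e-04]
board [28.72641812 69.65190301]
```

```bash
python3 -m crank '{"xyz":[[0,0,30],[0,0,30],[0,0,18],[0,0,8],[0,0,4],[0,0,0],[0,-4,0],[0,-5,0],[0,-5,0],[0,-5,0],[0,-5,0],[0,-5,0]],"delta_rot":[[0,0,0],[0,0,0],[0,0,0],[0,0,0],[0,0,0],[0,0,0],[0,0,0],[0,0,0],[0,0,0],[0,0,0],[0,0,0],[0,0,0]],"hand":[-1,-1,-1,-1,-1,-1,-1,-1,-1,-1,-1,-1]}'
python3 -m crank '{"xyz":[[0,-5,0],[0,-5,0],[0,-5,0],[0,-5,0],[0,-5,0],[0,-5,0],[0,-5,0],[0,-5,0],[0,-5,0],[0,-5,0],[0,-5,0],[0,-5,0]],"delta_rot":[[0,0,0],[0,0,0],[0,0,0],[0,0,0],[0,0,0],[0,0,0],[0,0,0],[0,0,0],[0,0,0],[0,0,0],[0,0,0],[0,0,0]],"hand":[-1,-1,-1,-1,-1,-1,-1,-1,-1,-1,-1,-1]}'
python3 -m crank '{"xyz":[[0,-5,0],[0,-5,0],[0,-5,0],[0,-5,0],[0,-5,0],[0,-5,0],[0,-5,0],[0,-5,0],[0,-5,0],[0,-5,0],[0,-5,0],[0,-5,0]],"delta_rot":[[0,0,0],[0,0,0],[0,0,0],[0,0,0],[0,0,0],[0,0,0],[0,0,0],[0,0,0],[0,0,0],[0,0,0],[0,0,0],[0,0,0]],"hand":[-1,-1,-1,-1,-1,-1,-1,-1,-1,-1,-1,-1]}'
python3 -m crank '{"xyz":[[0,-5,0],[0,-5,0],[0,-5,0],[0,-5,0],[0,-5,0],[0,-5,0],[0,-5,0],[0,-5,0],[0,-5,0],[0,-5,0],[0,-5,0],[0,-5,0]],"delta_rot":[[0,0,0],[0,0,0],[0,0,0],[0,0,0],[0,0,0],[0,0,0],[0,0,0],[0,0,0],[0,0,0],[0,0,0],[0,0,0],[0,0,0]],"hand":[-1,-1,-1,-1,-1,-1,-1,-1,-1,-1,-1,-1]}'
python3 -m crank '{"xyz":[[0,-5,0],[0,-5,0],[0,-4,0],[0,-2,0],[0,0,0],[0,0,0]],"delta_rot":[[0,0,0],[0,0,0],[0,0,0],[0,0,0],[0,0,0],[0,0,0]],"hand":[-1,-1,-1,-1,-1,-1]}'
python3 - <<'E'
from bench import cams,manip
import numpy as np,cv2
s=manip.read_state();d=s['position'][:2]-[.5594,.0181]
print('board',d@np.array([[.9981,.0611],[-.0611,.9981]])*1e3)
a=cams.camera('side')[200:400,165:465,::-1];cv2.imwrite('pics/s4.png',cv2.resize(a,None,fx=2.6,fy=2.6))
E
```

```text
clock: 11.42
position: [0.5903, 0.0546, 0.0528]
ee_rot: [[-0.998, 0.061, 0.001], [0.061, 0.998, -0.0], [-0.001, 0.0, -1.0]]
wrist_force: [-0.5, -0.8, 0.7]
grip_width: -0.0001
finger_force: 0.1
clock: 12.42
position: [0.5866, -0.005, 0.0526]
ee_rot: [[-0.998, 0.061, 0.0], [0.061, 0.998, 0.0], [-0.0, 0.0, -1.0]]
wrist_force: [0.1, 1.9, 3.4]
grip_width: -0.0002
finger_force: 1.7
clock: 13.42
position: [0.5829, -0.0649, 0.0525]
ee_rot: [[-0.998, 0.061, 0.0], [0.061, 0.998, 0.0], [-0.0, 0.0, -1.0]]
wrist_force: [0.3, 3.3, 6.2]
grip_width: 0.0002
finger_force: 2.7
clock: 14.42
position: [0.5792, -0.1249, 0.0525]
ee_rot: [[-0.998, 0.061, 0.0], [0.061, 0.998, -0.0], [-0.0, -0.0, -1.0]]
wrist_force: [-0.0, 1.2, 5.3]
grip_width: 0.0002
finger_force: 2.4
clock: 14.92
position: [0.5779, -0.1404, 0.0519]
ee_rot: [[-0.998, 0.061, -0.001], [0.061, 0.998, 0.0], [0.001, 0.0, -1.0]]
wrist_force: [0.8, 0.4, -0.8]
grip_width: -0.0003
finger_force: 0.0
board [  28.13348734 -157.10684904]
```

View pics/s4.png

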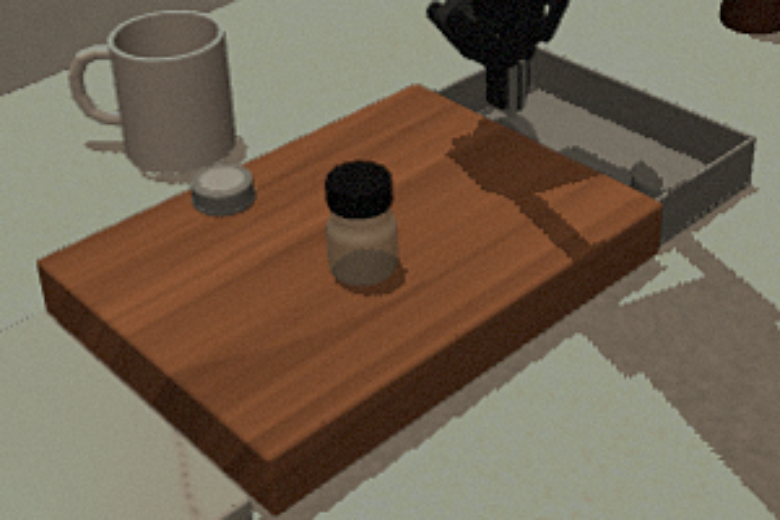

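Two lids are now in the tray, near (515,125) and (645,178), and the jar is untouched. The third lid is at (223,187).

```bash
python3 -m crank '{"xyz":[[0,0,-30],[0,0,-35],[0,0,-25],[-8,34,0],[-8,34,0],[-8,34,0],[-8,34,0],[-8,34,0],[-8,34,0],[-8,34,0],[2,3,0],[0,0,0]],"delta_rot":[[0,0,0],[0,0,0],[0,0,0],[0,0,0],[0,0,0],[0,0,0],[0,0,0],[0,0,0],[0,0,0],[0,0,0],[0,0,0],[0,0,0]],"hand":[-1,-1,-1,-1,-1,-1,-1,-1,-1,-1,-1,-1]}'
python3 - <<'E'
from bench import cams,manip
import numpy as np,cv2
s=manip.read_state();d=s['position'][:2]-[.5594,.0181]
print('board',d@np.array([[.9981,.0611],[-.0611,.9981]])*1e3)
a=cams.camera('scene')[110:300,205:445,::-1];cv2.imwrite('pics/s5.png',cv2.resize(a,None,fx=3.1,fy=3.1))
E
```

```text
clock: 15.97
position: [0.6465, 0.0991, 0.1421]
ee_rot: [[-0.998, 0.057, -0.001], [0.057, 0.998, -0.0], [0.001, -0.0, -1.0]]
wrist_force: [-0.0, 0.2, 0.3]
grip_width: -0.0
finger_force: 0.0
board [81.93316552 86.20394372]
```

View pics/s5.png

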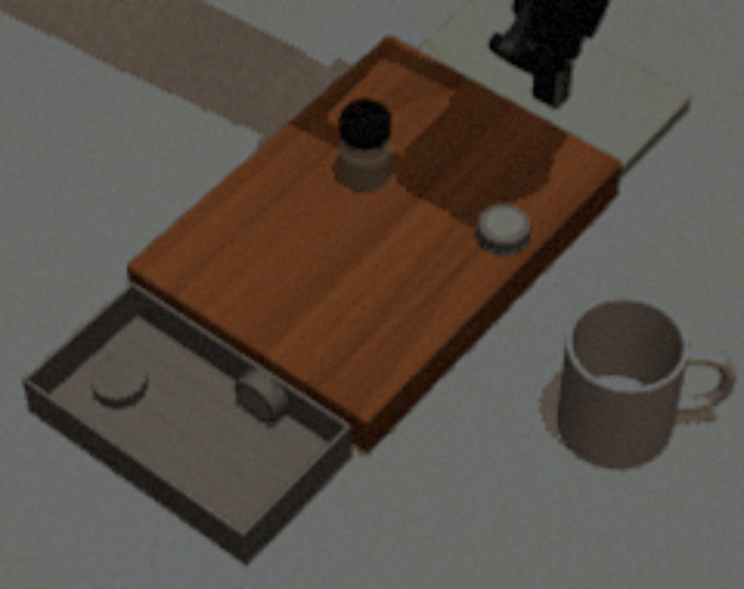

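Both lids lie in the tray, one flat at (120,385) and one leaning on the inner wall at (262,395). The third lid's lane is close to the tray's end wall, so I'll push at about 4° inward.

```bash
python3 -m crank '{"xyz":[[-3.5,0,30],[0,0,30],[0,0,18],[0,0,8],[0,0,4],[0,0,0],[0,-4,0],[0,-5,0],[0,-5,0],[0,-5,0],[0,-5,0],[0,-5,0]],"delta_rot":[[0,0,0.07],[0,0,0],[0,0,0],[0,0,0],[0,0,0],[0,0,0],[0,0,0],[0,0,0],[0,0,0],[0,0,0],[0,0,0],[0,0,0]],"hand":[-1,-1,-1,-1,-1,-1,-1,-1,-1,-1,-1,-1]}'
python3 -m crank '{"xyz":[[0,-5,0],[0,-5,0],[0,-5,0],[0,-5,0],[0,-5,0],[0,-5,0],[0,-5,0],[0,-5,0],[0,-5,0],[0,-5,0],[0,-5,0],[0,-5,0]],"delta_rot":[[0,0,0],[0,0,0],[0,0,0],[0,0,0],[0,0,0],[0,0,0],[0,0,0],[0,0,0],[0,0,0],[0,0,0],[0,0,0],[0,0,0]],"hand":[-1,-1,-1,-1,-1,-1,-1,-1,-1,-1,-1,-1]}'
python3 -m crank '{"xyz":[[0,-5,0],[0,-5,0],[0,-5,0],[0,-5,0],[0,-5,0],[0,-5,0],[0,-5,0],[0,-5,0],[0,-5,0],[0,-5,0],[0,-5,0],[0,-5,0]],"delta_rot":[[0,0,0],[0,0,0],[0,0,0],[0,0,0],[0,0,0],[0,0,0],[0,0,0],[0,0,0],[0,0,0],[0,0,0],[0,0,0],[0,0,0]],"hand":[-1,-1,-1,-1,-1,-1,-1,-1,-1,-1,-1,-1]}'
python3 -m crank '{"xyz":[[0,-5,0],[0,-5,0],[0,-5,0],[0,-5,0],[0,-5,0],[0,-5,0],[0,-5,0],[0,-5,0],[0,-5,0],[0,-5,0],[0,-5,0],[0,-5,0]],"delta_rot":[[0,0,0],[0,0,0],[0,0,0],[0,0,0],[0,0,0],[0,0,0],[0,0,0],[0,0,0],[0,0,0],[0,0,0],[0,0,0],[0,0,0]],"hand":[-1,-1,-1,-1,-1,-1,-1,-1,-1,-1,-1,-1]}'
python3 -m crank '{"xyz":[[0,-5,0],[0,-5,0],[0,-5,0],[0,-5,0],[0,-5,0],[0,-5,0],[0,-3,0],[0,0,0],[0,0,0]],"delta_rot":[[0,0,0],[0,0,0],[0,0,0],[0,0,0],[0,0,0],[0,0,0],[0,0,0],[0,0,0],[0,0,0]],"hand":[-1,-1,-1,-1,-1,-1,-1,-1,-1]}'
python3 -m crank '{"xyz":[[0,0,-20],[0,0,-35],[0,0,-35],[0,35,0],[0,35,0],[0,35,0],[0,35,0],[0,35,0],[0,35,0],[0,30,0],[0,0,0],[0,0,0]],"delta_rot":[[0,0,0],[0,0,0],[0,0,0],[0,0,0],[0,0,0],[0,0,0],[0,0,0],[0,0,0],[0,0,0],[0,0,0],[0,0,0],[0,0,0]],"hand":[-1,-1,-1,-1,-1,-1,-1,-1,-1,-1,-1,-1]}'
python3 - <<'E'
from bench import cams
import cv2
a=cams.camera('scene')[110:300,205:445,::-1];cv2.imwrite('pics/s6.png',cv2.resize(a,None,fx=3.1,fy=3.1))
E
```

```text
clock: 17.02
position: [0.6466, 0.0673, 0.0528]
ee_rot: [[-0.991, 0.131, 0.001], [0.131, 0.991, -0.0], [-0.001, 0.0, -1.0]]
wrist_force: [0.5, 0.2, -0.1]
grip_width: 0.0003
finger_force: 0.1
clock: 18.02
position: [0.6387, 0.0081, 0.0525]
ee_rot: [[-0.991, 0.13, 0.0], [0.13, 0.991, 0.0], [-0.0, 0.0, -1.0]]
wrist_force: [0.7, 1.6, 3.8]
grip_width: 0.0002
finger_force: 1.6
clock: 19.02
position: [0.6309, -0.0514, 0.0525]
ee_rot: [[-0.991, 0.13, 0.0], [0.13, 0.991, 0.0], [-0.0, 0.0, -1.0]]
wrist_force: [0.3, 3.0, 5.3]
grip_width: -0.0001
finger_force: 2.7
clock: 20.02
position: [0.623, -0.1109, 0.0525]
ee_rot: [[-0.991, 0.13, 0.0], [0.13, 0.991, 0.0], [-0.0, 0.0, -1.0]]
wrist_force: [0.5, 3.0, 5.1]
grip_width: 0.0001
finger_force: 2.8
clock: 20.77
position: [0.6183, -0.1434, 0.0518]
ee_rot: [[-0.991, 0.131, -0.001], [0.131, 0.991, 0.0], [0.001, 0.0, -1.0]]
wrist_force: [-0.2, 0.1, -0.9]
grip_width: -0.0
finger_force: 0.0
clock: 21.77
position: [0.6497, 0.0964, 0.1421]
ee_rot: [[-0.992, 0.127, -0.0], [0.127, 0.992, -0.0], [0.0, -0.0, -1.0]]
wrist_force: [0.2, 0.1, -0.4]
grip_width: 0.0001
finger_force: 0.0
```

View pics/s6.png

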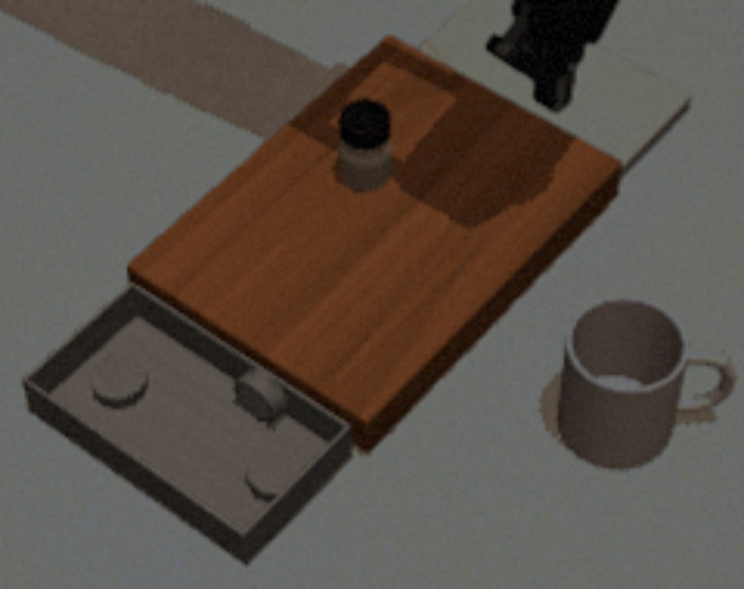

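All three lids are in the tray, at (120,385), (262,395) and (262,482), and the board holds only the jar.

```bash
python3 -c "
from bench import ticket;print(ticket.hand_in())"
```

```text
the job is handed in; nothing more can be done
None
```

All three lids were swept off the board into the tray (one rests leaning against its inner wall), the jar, mug and board were undisturbed in the final view, and the job was handed in at about 22 s.

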